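Clamp a lens barrel in the measuring nest with the ratchet knob

TASK

Stand the tall lens barrel upright in the clamping nest, on its floor between the V block and the open jaw, and let go of it. Then turn the nest's knob clockwise until the jaw has pushed the barrel home into the V and the knob slips and clicks, and stop turning within a click or two. Handle the barrel gently and leave the other things on the bench where they are.

Things in the scene. Friction and masses are not known exactly. Their poses are not given: they have to be found in the camera images.
- barrel: the lens barrel: a plain dark metal cylinder with a glass lens in its upper end, 36 mm diameter, 52 mm tall, 140 g, standing upright on the bench. Origin: centre of its underside; z up along its axis. The tallest of the round dark parts lying about. It bears a pad grip of up to about 40 N.
- nest: the clamping nest, fixed to the bench, its yaw differing from run to run: a dark plate 90 (x) by 240 (y) by 12 mm; origin at the centre of its underside, z up. At the +y end an aluminium V block, top 28 mm above the bench, opens to -y. Facing it, a jaw 44 mm wide (top 28 mm) slides to +y as the knob turns clockwise. At the -y end a grey housing (top 34 mm) carries the knob.
- v_home (a point): the point of the nest's floor, 12 mm above the bench and 65 mm along +y from the nest's origin, where the barrel's axis stands when home in the V. Axes as the nest's. A barrel stood 3 to 8 mm short of it (towards -y) clears the V and the open jaw, which pushes it home (slick faces). The open jaw stands 14 to 24 mm off a barrel that is home, differently each time, and is not measured.
- knob_center (a point): centre of the knob, 58 mm above the bench, 65 mm along -y from the nest's origin; axes as the nest's, not turning with the knob. The knob is a round black fluted grip on an upright axis, 48 mm diameter, 24 mm tall (46 to 70 mm above the bench), free all round. Clockwise from above closes the jaw, about 8 mm per rad: 1.8 to 3.5 rad in all before it slips, so several grasps.
- knob_top (a point): centre of the knob's top, 70 mm above the bench, axes as the nest's. Grip it with 20 N or more; it gives 0.1 rad on a rubber bush. Torque to turn it: about 0.2 N m as the jaw runs free, rising within 0.3 rad once the barrel is tight; then the limiter slips, with a click every 0.35 rad (18 a turn): each time the torque climbs to about 0.35 and falls by 0.15 or more. Let go, the clamp stays tight.
- witness (a joint): a thin pin in the top of the knob, which rises by 0.1 mm with each click of the limiter (value in m, 0 at the start, growing with clockwise slip). Far too fine for the measured value to show a click: feel the torque instead.
- eyepiece: bystander: a short stepped dark eyepiece, 32 mm diameter, 26 mm tall
- spacer: bystander: a flat dark spacer ring, 40 mm diameter, 10 mm tall
- jar: bystander: amber glass jar with white cap, 48 mm diameter, 70 mm tall
- dish: bystander: shallow white dish, 72 mm diameter, 16 mm tall
- driver: bystander: screwdriver lying on the bench, 150 mm long
- tweezers: bystander: steel tweezers lying on the bench, 130 mm long

How it is judged:
By the outcome, as a careful person would: the job done as asked, in the order asked, and still so for the second after the job is handed in, with the robot touching nothing.
It also fails if it takes over 72 s, if anything falls off the work surface, if the arm or the gripper's body presses on something with over 40 N, if the wrist force passes 120 N, or if a joint passes its speed limit or range.

ROBOT

A 6-joint arm with a two-finger parallel gripper is mounted at the origin on the work surface. World frame = base frame: x ahead of the robot, y to its left, z up, the work surface at z = 0. Lengths are in mm, angles in rad, forces in N, time in s.
With the tool pointing down it reaches from about 275 to 875 mm from the base axis. Payload 12.5 kg.
Tool frame: the origin (TCP) lies on the centre line of the jaws, within the pads' length; the fingertips stand ahead of it and the grasp point (between the pads) is the TCP (r.nose_length is the z of the fingertips in the tool frame, in mm); z points along the fingers, y is the direction in which the jaws open and shut (so a half turn about z gives the same grasp; the last joint's range is limited). The gripper opens to 85 mm and grips with 20 to 120 N. Pads are 22 mm wide; open, the fingers measure 114 mm over their backs; the gripper's body (76 mm by 85 mm) begins 54 mm behind the grasp point. The pads swing forward as they close: fully open they stand 13 mm farther back than shut.
Start: joints at [-1.208, 0.351, 1.652, -0, 1.139, -0.085], TCP at [238.157, -495.748, 250.29] pointing down, gripper open.
Joint ranges: [-2.75, 2.75], [-0.79, 2.1], [0.01, 2.65], [-1.57, 4.71], [0.07, 3.14], [-2.87, 2.87]. Speed limits (rad/s): [2.22, 2.22, 2.79, 3.14, 3.14, 3.14].

INTERFACE

Orientations are given as a unit quaternion [x, y, z, w].
In Python, from cell import r gives the robot as it stands.
- The arm moves only by the tool play_rows, never from a script. Its argument "motion" is a list of rows, each a list of 4 numbers: the shift along the tool's x, y, z in m, then the turn about the tool's z in degrees. A call has 1 to 20 rows; each row shifts and turns the commanded pose from where the row before left it, along the tool's axes as they then stand; what a row does not reach is not made up. A row lasts 1/10 s, in which the tool goes at most 50 mm and 8.59 degrees, less where a joint would pass 70% of its speed; a pose out of reach is approached as far as the arm can. A call is refused whole if a number of a shift passes 0.05 or a number of a turn 8.59, either way. A call with a gripper value outside its range is refused whole. "claw" is the closure in counts, from 0 (fully open) to 255 (shut), set as the call begins (left out, the last holds). The fingers move at their own pace and stop on an object; the grip force is fixed at half the most. Time passes only in rows, so rows that do not move let the fingers close. It gives the time, the measured TCP pose, the force and the opening at its end, in the units of the state.
- r.read_state(): the state, without advancing time (a new reading comes with each control period).
- r.snapshot(name): name is "scene" or "top" or "wrist"; returns a dict with "image" (420x560x3 uint8, red, green, blue), "fx", "fy", "cx", "cy" (pixels), "rvec" (rotation vector, rad) and "tvec" (3), from world to camera coordinates, as OpenCV has them; the wrist camera has in their place "T_tool_cam" (4x4, takes a point from camera to tool coordinates, whose origin is the TCP and whose axes are the flange's). Camera axes: x right, y down, z forward; pixel columns grow to the right and rows downward; lengths in mm; the calibration is good to about 2 mm. A picture is of the moment at which its call begins: read the wrist's pose just before it. There is no depth.
- r.job_done(): hands the job in, once; it reports no verdict.
Trained networks look in a picture, given as the dict that the camera call returned (one of the last four; its "shot" number tells which), for a name from the list of things; names that differ only in an ending like _2 or _b are one class to them, and where a whole thing is asked for, a point or a joint stands for the part that bears it (a point fixed in the world has none). Each returns a list of dicts, best first, with "score" (0 to 1); they miss things now and then, are a little off and sometimes report something else, mostly with a low value. They report only what shows in the picture. A call takes as long as a camera call.
- r.recognise(picture, query): "uv" ([column, row] in pixels, amid what is visible of it).
- r.place_of(picture, query): "uv" ([column, row] in pixels: a listed point, or the origin of a listed thing).
The state is a dict: "t": time; "joints": joint angles; "joint_velocities": joint speeds; "joint_torque": joint torques, N m; "tool_pos": TCP position; "tcp_rot": TCP orientation; "wrist_force": force on the tool from outside, world axes, zero at the start; "wrist_torque": the same for the moment, N m; "gripper_width": opening from 0.0 (shut) to 1.0 (fully open).
Only numpy, scipy, OpenCV 4.12 (cv2) and the standard library are available. Lean on these libraries where they do the work, as an engineer would, in place of code of your own. Each camera call takes 0.05 s, during which the arm holds its last target. There are 200 camera calls.

## Working session

There is one attempt and no reset: what is moved stays moved. The work goes in short steps, Python scripts to look and compute and a tool call to move; the robot and the scene stay as the last step left them, time stands still between calls to the robot, and variables do not carry over. Pictures are saved under pics/ and viewed, about 8 in all and at most 12, crops included, and the job is handed in when it is done.

Besides the shell and the picture viewer there is one more tool, called after ">>>" as a command line: name --pt "numbers of a row" for each row, then --argument value for the rest. play_rows: Moves the arm, as the interface text tells. Its arguments: {"type":"object","properties":{"motion":{"type":"array","items":{"type":"array","items":{"type":"number"}}},"claw":{"type":"number"}},"required":["motion"]}

```bash
ls; mkdir -p pics; cat > h.py <<'E'
import numpy as np,cv2
from scipy.spatial.transform import Rotation as R
from cell import r
def ray(p,uv,st=None):
    d=np.array([(uv[0]-p['cx'])/p['fx'],(uv[1]-p['cy'])/p['fy'],1.])
    if 'T_tool_cam' in p:
        T=np.array(p['T_tool_cam']); Rt=R.from_quat(st['tcp_rot']).as_matrix()
        return Rt@T[:3,3]+np.array(st['tool_pos']), Rt@T[:3,:3]@d
    Rm=cv2.Rodrigues(np.array(p['rvec'],float))[0]
    return -Rm.T@np.array(p['tvec'],float).ravel(), Rm.T@d
def atz(p,uv,z,st=None):
    o,d=ray(p,uv,st); return o+d*(z-o[2])/d[2]
def proj(p,P,st=None):
    if 'T_tool_cam' in p:
        T=np.array(p['T_tool_cam']);W=np.eye(4);W[:3,:3]=R.from_quat(st['tcp_rot']).as_matrix();W[:3,3]=st['tool_pos']
        q=np.linalg.inv(W@T)@np.append(P,1);q=q[:3]
    else: q=cv2.Rodrigues(np.array(p['rvec'],float))[0]@P+np.array(p['tvec'],float).ravel()
    return np.array([p['fx']*q[0]/q[2]+p['cx'],p['fy']*q[1]/q[2]+p['cy']])
E
python3 - <<'E'
from h import *
s=r.read_state();print(s)
print(r.nose_length)
Z=dict(barrel=0,nest=0,v_home=12,knob_center=58,knob_top=70,eyepiece=0,spacer=0,jar=0,dish=0)
ims=[]
for c in('top','scene'):
    p=r.snapshot(c);ims.append(p['image'])
    for n,z in Z.items():
        try:
            for q in r.place_of(p,n)[:2]: print(c,n,np.round(q['uv']),round(q['score'],2),atz(p,q['uv'],z).round(1))
        except Exception as e: print(n,e)
    cv2.imwrite(f'pics/{c}0.png',p['image'][:,:,::-1])
E
```

```text
pics
{'t': 0.0, 'joints': array([-1.20760598e+00,  3.51238267e-01,  1.65243205e+00, -7.98430066e-06,
        1.13904161e+00, -8.45741558e-02]), 'joint_velocities': array([ 3.59366580e-05,  1.25263327e-03,  9.47825115e-04,  2.05295251e-03,
       -2.73547146e-04,  2.56243268e-05]), 'joint_torque': array([-1.87879334e-03, -5.06101263e+01, -2.91408670e+01, -1.87018350e-04,
        4.47455415e-03, -6.90699210e-06]), 'tool_pos': array([ 238.05127615, -495.48330485,  249.7542545 ]), 'tcp_rot': array([ 9.75042351e-01,  2.22018245e-01, -8.13000349e-05, -5.53713781e-04]), 'wrist_force': array([-0.58397445, -0.38902668, -0.07332189]), 'wrist_torque': array([ 0.0407964 , -0.03637137, -0.02450023]), 'gripper_width': 0.9954750433479089}
19.0
top barrel [391. 202.] 0.57 [ 622.4 -305.9    0. ]
top nest [225. 244.] 0.63 [507.5 169.    0. ]
top v_home [201. 242.] 0.85 [513.6 235.9  12. ]
top v_home [242. 247.] 0.37 [497.5 118.8  12. ]
top knob_center [245. 243.] 0.66 [505.6 108.6  58. ]
top knob_top [243. 246.] 0.61 [496.8 111.6  70. ]
top knob_top [227. 246.] 0.3 [497.  155.8  70. ]
top eyepiece [352. 232.] 0.47 [ 537.  -191.8    0. ]
top spacer [204. 240.] 0.61 [519.9 230.8   0. ]
top spacer [398. 258.] 0.49 [ 461.9 -323.5    0. ]
top jar [315. 156.] 0.78 [758.2 -90.3   0. ]
top dish [226. 154.] 0.71 [767.8 166.3   0. ]
scene barrel [224. 321.] 0.67 [ 607.6 -313.1    0. ]
scene nest [300. 192.] 0.75 [512.9 177.1   0. ]
scene v_home [314. 179.] 0.94 [523.7 236.7  12. ]
scene v_home [281. 181.] 0.26 [447.  180.6  12. ]
scene knob_center [282. 187.] 0.72 [501.8  96.8  58. ]
scene knob_top [282. 180.] 0.72 [492.7 109.3  70. ]
scene knob_top [166. 298.] 0.6 [ 516.2 -370.5   70. ]
scene eyepiece [229. 270.] 0.54 [ 526.9 -181.9   -0. ]
scene jar [335. 280.] 0.74 [747.8 -92.9   0. ]
scene dish [386. 220.] 0.65 [764.2 173.3   0. ]
scene dish [232. 270.] 0.2 [ 533.5 -179.6    0. ]
```

View pics/top0.png

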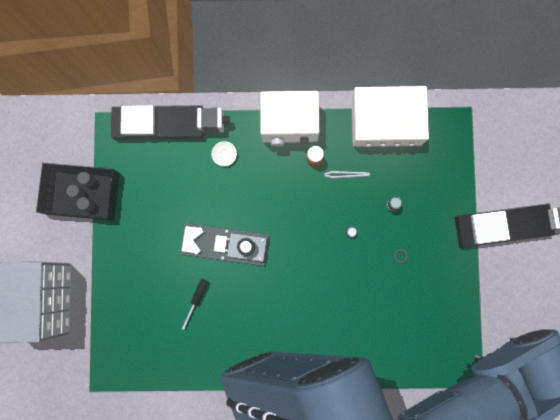

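View pics/scene0.png

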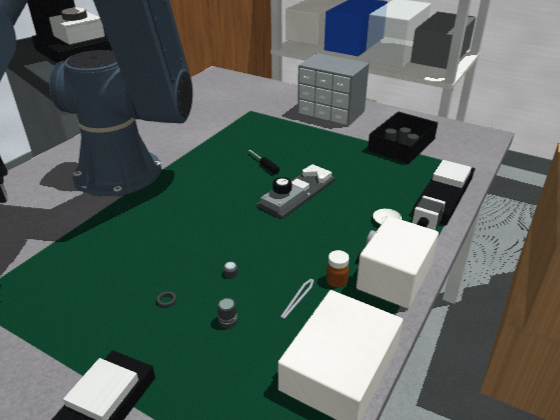

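The barrel is at top-view pixel (395,204), the nest at (225,244) with the V at the left end, the knob at (246,246). Moving over the barrel.

>>> play_rows --pt "0.02 0 0 0" --pt "0.04 0 0 0" --pt "0.04 0 0 0" --pt "0.04 0 0 0" --pt "0.04 0 0 0" --pt "0.04 0 0 0" --pt "0.04 0 0 0" --pt "0.04 0 0 0" --pt "0.03 0 0 0" --pt "0.01 0 0 0" --pt "0 0 0 0" --pt "0 0 0 0" --claw 0

```text
t: 2.2
tool_pos: [543.8, -349.0, 250.2]
tcp_rot: [0.975, 0.222, -0.0, -0.0]
wrist_force: [-0.7, 0.6, -0.0]
gripper_width: 1.001
```

```bash
python3 - <<'E'
from h import *
s=r.read_state();p=r.snapshot('wrist')
print(s['t'],s['tool_pos'],s['tcp_rot'],s['joints']);print(np.round(p['T_tool_cam'],3),p['fx'],p['cx'],p['cy'])
for n,z in dict(barrel=0,eyepiece=0,spacer=0).items():
    for q in r.place_of(p,n)[:2]: print(n,np.round(q['uv']),round(q['score'],2),atz(p,q['uv'],z,s).round(1))
    for q in r.recognise(p,n)[:2]: print(' rec',n,np.round(q['uv']),round(q['score'],2))
cv2.imwrite('pics/w1.png',p['image'][:,:,::-1])
E
```

```text
2.2 [ 543.80231264 -349.02476614  250.18133086] [ 9.75077349e-01  2.21865023e-01 -2.59961749e-04 -8.41585123e-05] [-6.42520200e-01  5.27197676e-01  1.38205227e+00 -3.04332220e-04
  1.23280771e+00  4.80923594e-01]
[[-0.00000e+00 -9.54000e-01 -2.99000e-01  7.67720e+01]
 [ 1.00000e+00  0.00000e+00 -1.00000e-03 -1.06900e+00]
 [ 1.00000e-03 -2.99000e-01  9.54000e-01 -1.23386e+02]
 [ 0.00000e+00  0.00000e+00  0.00000e+00  1.00000e+00]] 341.2317521306344 276.0303812508226 219.07681851423757
barrel [272. 108.] 0.89 [ 614.3 -309.6    0. ]
 rec barrel [273. 107.] 0.67
eyepiece [138. 125.] 0.71 [ 537.4 -189.2    0. ]
 rec eyepiece [134. 125.] 0.81
spacer [231. 232.] 0.88 [ 470.4 -324.5    0. ]
 rec spacer [236. 243.] 0.66
```

View pics/w1.png

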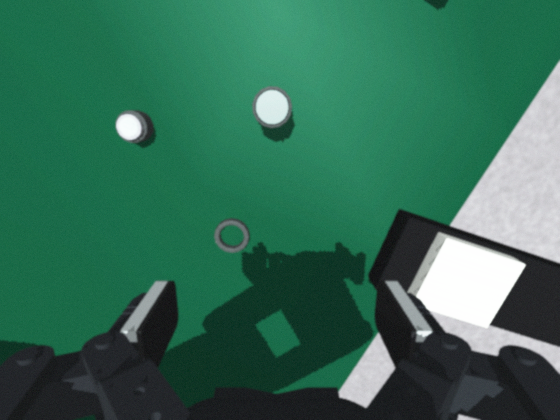

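>>> play_rows --pt "0.03 -0.005 0 0" --pt "0.035 0 0.01 0" --pt "0.017 0 0.03 0" --pt "0 0 0.035 0" --pt "0 0 0.035 0" --pt "0 0 0.03 0" --pt "0 0 0 0" --pt "0 0 0 0"

```text
t: 3.35
tool_pos: [616.5, -308.8, 111.1]
tcp_rot: [0.975, 0.222, 0.0, 0.0]
wrist_force: [0.5, 0.2, 0.4]
gripper_width: 1.006
```

```bash
python3 - <<'E'
from h import *
s=r.read_state();p=r.snapshot('wrist')
print(s['t'],s['tool_pos'])
for q in r.place_of(p,'barrel')[:2]: print(np.round(q['uv']),round(q['score'],2),atz(p,q['uv'],0,s).round(1))
cv2.imwrite('pics/w2.png',p['image'][:,:,::-1])
E
```

```text
3.35 [ 616.54609196 -308.80341998  111.06781561]
[280. 224.] 0.58 [ 616.7 -310.3    0. ]
```

View pics/w2.png

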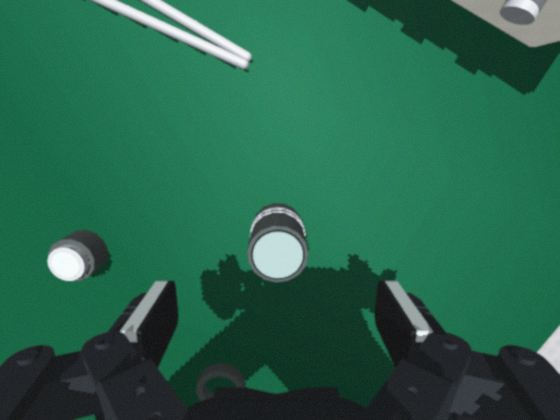

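The barrel's top is at (278,254), about 1 mm off the TCP axis. Descending, then closing in stages.

>>> play_rows --pt "-0.001 0 0.025 0" --pt "0 0 0.025 0" --pt "0 0 0.015 0" --pt "0 0 0.008 0" --pt "0 0 0 0" --pt "0 0 0 0"

```text
t: 4.05
tool_pos: [616.1, -309.3, 38.5]
tcp_rot: [0.975, 0.222, 0.001, 0.001]
wrist_force: [-0.5, -0.4, 0.9]
gripper_width: 0.998
```

>>> play_rows --pt "0 0 0 0" --pt "0 0 0 0" --pt "0 0 0 0" --pt "0 0 0 0" --pt "0 0 0 0" --pt "0 0 0 0" --pt "0 0 0 0" --pt "0 0 0 0" --claw 110

```text
t: 4.85
tool_pos: [615.5, -308.9, 37.3]
tcp_rot: [0.975, 0.222, -0.0, -0.0]
wrist_force: [0.6, -0.1, 0.4]
gripper_width: 0.571
```

>>> play_rows --pt "0 0 0 0" --pt "0 0 0 0" --pt "0 0 0 0" --pt "0 0 0 0" --claw 130

```text
t: 5.25
tool_pos: [615.5, -308.9, 37.3]
tcp_rot: [0.975, 0.222, -0.0, -0.0]
wrist_force: [0.4, 0.1, 0.6]
gripper_width: 0.494
```

>>> play_rows --pt "0 0 0 0" --pt "0 0 0 0" --pt "0 0 0 0" --claw 140

```text
t: 5.55
tool_pos: [615.5, -309.0, 37.3]
tcp_rot: [0.975, 0.222, -0.0, 0.0]
wrist_force: [0.2, 0.0, -0.1]
gripper_width: 0.45
```

>>> play_rows --pt "0 0 0 0" --pt "0 0 0 0" --pt "0 0 0 0" --claw 147

```text
t: 5.85
tool_pos: [615.6, -309.1, 37.4]
tcp_rot: [0.975, 0.222, 0.0, 0.0]
wrist_force: [1.1, -0.7, 0.9]
gripper_width: 0.428
```

>>> play_rows --pt "0 0 0 0" --pt "0 0 0 0" --pt "0 0 0 0" --claw 149

```text
t: 6.15
tool_pos: [615.6, -309.1, 37.5]
tcp_rot: [0.975, 0.222, 0.0, 0.0]
wrist_force: [1.0, -1.7, 1.5]
gripper_width: 0.416
```

```bash
python3 - <<'E'
from h import *
s=r.read_state();print(s['gripper_width'],s['wrist_force'],s['wrist_torque'],s['tool_pos'])
p=r.snapshot('wrist');cv2.imwrite('pics/w3.png',p['image'][200:,:,::-1])
E
```

```text
0.4162432913956021 [ 1.03160278 -1.66437896  1.4539608 ] [-0.25268824 -0.08881094 -0.02757624] [ 615.60621375 -309.06906883   37.467149  ]
```

>>> play_rows --pt "0 0 0 0" --pt "0 0 0 0" --pt "0 0 0 0" --claw 151

```text
t: 6.5
tool_pos: [615.6, -309.1, 37.5]
tcp_rot: [0.975, 0.222, 0.0, 0.0]
wrist_force: [-0.5, -1.4, 4.7]
gripper_width: 0.41
```

```bash
python3 - <<'E'
from h import *
for i in range(4):
    r.snapshot('top');s=r.read_state();print(s['gripper_width'],s['wrist_force'].round(2),s['wrist_torque'].round(3))
E
```

```text
0.41083302896215845 [ 1.15 -2.05  4.04] [-0.25  -0.04   0.004]
0.4140124204256288 [-0.04 -1.78  4.1 ] [-0.279  0.015 -0.007]
0.4167829134175922 [-0.35 -1.9   4.41] [-0.342  0.011 -0.012]
0.4130857888900366 [-0.1  -2.05  4.03] [-0.328 -0.067 -0.027]
```

>>> play_rows --pt "0 0 -0.005 0" --pt "0 0 -0.01 0" --pt "0 0 -0.015 0" --pt "0 0 0 0" --pt "0 0 0 0"

```text
t: 7.2
tool_pos: [615.7, -309.0, 68.0]
tcp_rot: [0.975, 0.222, 0.0, 0.0]
wrist_force: [0.1, -0.2, -1.3]
gripper_width: 0.414
```

```bash
python3 - <<'E'
from h import *
for i in range(3):
    p=r.snapshot('wrist');s=r.read_state();print(s['gripper_width'],s['wrist_force'].round(2),s['wrist_torque'].round(3),s['tool_pos'])
q=r.snapshot('scene')
a=p['image'][:,:,::-1];u=proj(q,np.array([616,-309,40.])).astype(int);print(u)
b=q['image'][:,:,::-1][u[1]-70:u[1]+70,u[0]-70:u[0]+70]
cv2.imwrite('pics/w4.png',np.hstack([cv2.resize(a,(420,315)),cv2.resize(b,(315,315))]))
E
```

```text
0.4140146117511305 [-1.57  0.39 -2.11] [ 0.003  0.012 -0.002] [ 615.38194047 -308.84569993   67.35458439]
0.41644643282771826 [ 0.01 -0.52 -1.89] [ 0.078 -0.015 -0.009] [ 615.2563531  -308.7912905    66.98473348]
0.4130474048688341 [-0.14  0.54 -0.42] [0.007 0.007 0.009] [ 615.19407544 -308.78267132   66.80648964]
[227 307]
```

View pics/w4.png

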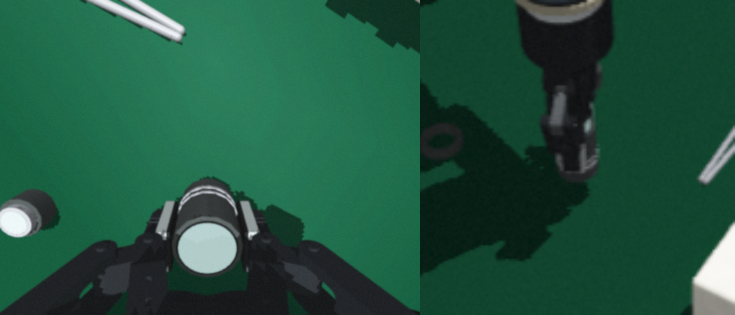

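>>> play_rows --pt "0 0 -0.02 0" --pt "0 -0.01 -0.035 0" --pt "0.005 -0.025 -0.035 0" --pt "0.0085 -0.0385 -0.03 0" --pt "0.0085 -0.0385 -0.013 0" --pt "0.0085 -0.0385 0 0" --pt "0.0085 -0.0385 0 0" --pt "0.0085 -0.0385 0 0" --pt "0.0085 -0.0385 0 0" --pt "0.0085 -0.0385 0 0" --pt "0.0085 -0.0385 0 0" --pt "0.0085 -0.0385 0 0" --pt "0.0085 -0.0385 0 0" --pt "0.008 -0.0285 0 0" --pt "0.001 -0.0135 0 0" --claw 152

```text
t: 8.9
tool_pos: [504.1, 152.4, 200.1]
tcp_rot: [0.975, 0.223, -0.0, -0.0]
wrist_force: [0.0, -1.2, -2.0]
gripper_width: 0.415
```

>>> play_rows --pt "0 0 0 -4" --pt "0 0 0 -7" --pt "0 0 0 -8" --pt "0 0 0 -8" --pt "0 0 0 -8" --pt "0 0 0 -8" --pt "0 0 0 -8" --pt "0 0 0 -5" --pt "0 0 0 -2.4" --pt "0 0 0 0" --pt "0 0 0 0"

```text
t: 10.0
tool_pos: [504.7, 150.0, 200.2]
tcp_rot: [0.743, 0.669, -0.0, -0.0]
wrist_force: [0.4, -0.3, -1.0]
gripper_width: 0.411
```

```bash
python3 - <<'E'
from h import *
s=r.read_state();p=r.snapshot('wrist')
print(s['t'],s['tool_pos'],s['tcp_rot'],s['gripper_width'],s['joints'])
for n,z in dict(barrel=163,v_home=12,knob_center=58,knob_top=70,nest=0).items():
    for q in r.place_of(p,n)[:2]: print(n,np.round(q['uv']),round(q['score'],2),atz(p,q['uv'],z,s).round(1))
cv2.imwrite('pics/w5.png',p['image'][:,:,::-1])
E
```

```text
10.0 [504.69686958 149.96722981 200.1647122 ] [ 7.43414890e-01  6.68830536e-01 -1.20344222e-04 -3.31780794e-05] 0.41118183178070267 [ 2.00431036e-01  3.68176087e-01  1.76331452e+00 -7.66868259e-05
  1.01034311e+00  3.05998972e-01]
barrel [274. 270.] 0.79 [503.  149.8 163. ]
v_home [279. 103.] 0.87 [515.9 234.5  12. ]
v_home [281. 174.] 0.42 [510.9 172.4  12. ]
nest [277. 172.] 0.82 [507.8 173.1   0. ]
```

View pics/w5.png

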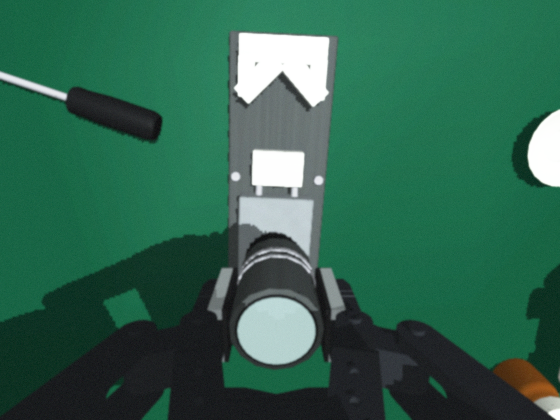

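```bash
python3 - <<'E'
from h import *
p=r.snapshot('wrist');s=r.read_state()
im=cv2.cvtColor(p['image'],cv2.COLOR_RGB2GRAY)
f=lambda u,z:atz(p,u,z,s)[:2].round(1)
print('apex',f((282,72),28),'tips',f((247,105),28),f((317,105),28),'jaw front',f((253,150),28),f((304,152),28))
W=f((240,34),28),f((329,39),28);print('vback',W)
print('plate corners',f((229,32),12),f((338,38),12))
# plate edges by sub-pixel green/grey boundary per row
hsv=cv2.cvtColor(p['image'],cv2.COLOR_RGB2HSV)
g=(hsv[:,:,1]>110).astype(int)
L=[];Rr=[]
for v in range(108,148,2):
    row=g[v,200:360]; k=np.where(row==0)[0]; L.append(f((200+k[0]-.5,v),12)); Rr.append(f((200+k[-1]+.5,v),12))
for E in(L,Rr):
    vx,vy,x,y=cv2.fitLine(np.array(E,np.float32),cv2.DIST_HUBER,0,.01,.01).ravel(); print(np.degrees(np.arctan2(vy,vx)),x+vx/vy*(235-y))
cv2.imwrite('pics/w6.png',cv2.resize(p['image'][20:220,180:380,::-1],(800,800))[:600])
E
```

```text
apex [520.3 257.6] tips [489.3 235.6] [546.5 229.7] jaw front [489.6 199. ] [532.8 192.7]
vback (array([490.6, 288. ]), array([559.1, 277.4]))
plate corners [480.7 293.7] [569.  280.1]
81.675095 471.6703
81.25515 562.2718
```

View pics/w6.png

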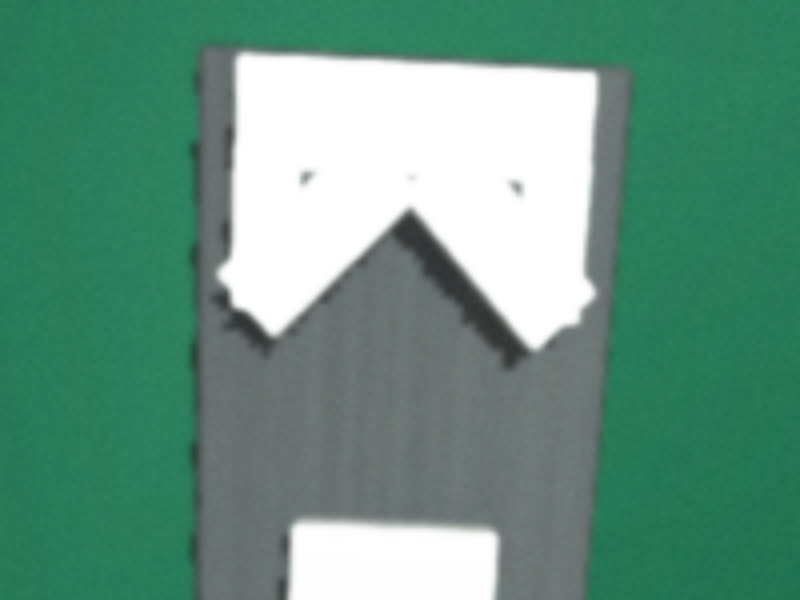

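>>> play_rows --pt "0 0 0 2.5" --pt "0.02 0 0 0" --pt "0.03 0 0 0" --pt "0.022 0 0.01 0" --pt "0.007 0 0.03 0" --pt "0 0 0.035 0" --pt "0 0 0.035 0" --pt "0 0 0.02 0" --pt "0 0 0.01 0" --pt "0 0 0.005 0" --pt "0 0 0 0" --pt "0 0 0 0" --pt "0 0 0 0"

```text
t: 11.65
tool_pos: [516.8, 228.7, 56.3]
tcp_rot: [0.757, 0.653, 0.001, 0.0]
wrist_force: [-0.1, 0.3, -1.5]
gripper_width: 0.413
```

```bash
python3 - <<'E'
from h import *
s=r.read_state();p=r.snapshot('wrist')
print(s['t'],s['tool_pos'],s['tcp_rot'],s['gripper_width'],s['wrist_force'])
print(r.place_of(p,'v_home')[:1])
cv2.imwrite('pics/w7.png',p['image'][:,:,::-1])
E
```

```text
11.65 [516.81972857 228.68889269  56.31618532] [7.57235871e-01 6.53140968e-01 7.83878706e-04 3.11393404e-04] 0.41335280515071565 [-0.07560252  0.29710309 -1.51860255]
[]
```

View pics/w7.png

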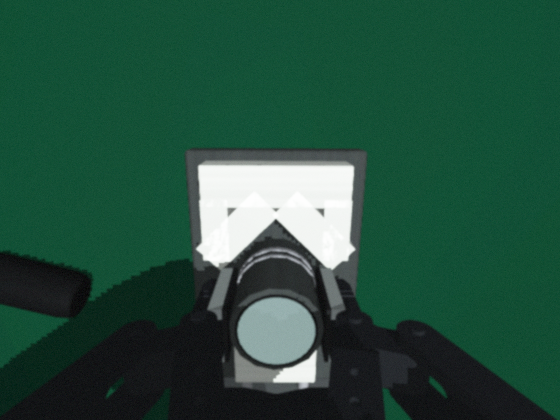

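The V apex is at (275,222), barrel top at (277,330): centred laterally. Backing off 1.5 mm and lowering onto the floor.

>>> play_rows --pt "-0.0015 0 0 0" --pt "0 0 0.002 0" --pt "0 0 0.002 0" --pt "0 0 0 0" --pt "0 0 0 0"

```text
t: 12.25
tool_pos: [516.0, 227.0, 51.2]
tcp_rot: [0.757, 0.653, -0.0, -0.0]
wrist_force: [-0.1, 0.0, -1.5]
gripper_width: 0.414
```

>>> play_rows --pt "0 0 0.001 0" --pt "0 0 0 0" --pt "0 0 0 0"

```text
t: 12.55
tool_pos: [516.1, 227.0, 50.3]
tcp_rot: [0.757, 0.653, 0.0, 0.0]
wrist_force: [-1.6, 0.1, -1.6]
gripper_width: 0.408
```

>>> play_rows --pt "0 0 0.0005 0" --pt "0 0 0 0" --pt "0 0 0 0"

```text
t: 12.85
tool_pos: [516.0, 227.0, 49.8]
tcp_rot: [0.757, 0.653, -0.0, -0.0]
wrist_force: [0.2, -0.1, -0.5]
gripper_width: 0.411
```

>>> play_rows --pt "0 0 0.0005 0" --pt "0 0 0 0" --pt "0 0 0 0"

```text
t: 13.15
tool_pos: [516.1, 227.0, 49.4]
tcp_rot: [0.757, 0.653, 0.0, 0.0]
wrist_force: [-0.6, -0.2, 0.4]
gripper_width: 0.413
```

>>> play_rows --pt "0 0 0 0" --pt "0 0 0 0" --claw 148

```text
t: 13.35
tool_pos: [516.1, 227.0, 49.3]
tcp_rot: [0.757, 0.653, 0.0, 0.0]
wrist_force: [1.0, -0.9, 0.2]
gripper_width: 0.42
```

>>> play_rows --pt "0 0 0 0" --pt "0 0 0 0" --claw 144

```text
t: 13.55
tool_pos: [516.1, 227.0, 49.3]
tcp_rot: [0.757, 0.653, 0.0, 0.0]
wrist_force: [0.5, -0.1, -0.9]
gripper_width: 0.432
```

>>> play_rows --pt "0 0 0 0" --pt "0 0 0 0" --pt "0 0 0 0" --pt "0 0 0 0" --claw 105

```text
t: 13.95
tool_pos: [516.1, 227.0, 49.3]
tcp_rot: [0.757, 0.653, 0.0, -0.0]
wrist_force: [-0.3, 0.3, -0.8]
gripper_width: 0.588
```

>>> play_rows --pt "0 0 -0.005 0" --pt "0 0 -0.015 0" --pt "0 0 -0.03 0" --pt "0 0 -0.04 0" --pt "0 0 -0.04 0" --pt "-0.02 0 -0.02 0" --pt "-0.04 0 0 0" --pt "-0.04 0 0 0" --pt "-0.03 0 0 0" --pt "-0.01 0 0 0" --pt "0 0 0 0" --pt "0 0 0 0"

```text
t: 15.15
tool_pos: [495.8, 89.3, 199.8]
tcp_rot: [0.757, 0.653, 0.0, 0.0]
wrist_force: [-0.6, -0.6, 0.3]
gripper_width: 0.59
```

```bash
python3 - <<'E'
from h import *
s=r.read_state();p=r.snapshot('wrist')
print(s['t'],s['tool_pos'],s['tcp_rot'],s['gripper_width'],s['wrist_force'],s['wrist_torque'],s['joints'])
for n,z in dict(barrel=12,v_home=12,knob_center=58,knob_top=70,nest=0).items():
    for q in r.place_of(p,n)[:2]: print(n,np.round(q['uv']),round(q['score'],2),atz(p,q['uv'],z,s).round(1))
cv2.imwrite('pics/w8.png',p['image'][:,:,::-1])
E
```

```text
15.15 [495.82910783  89.27308792 199.8115732 ] [7.57241285e-01 6.53135079e-01 4.27632003e-04 1.48274232e-04] 0.5897752384896974 [-0.5584178  -0.64086527  0.28665089] [ 0.00535727  0.01729747 -0.03645266] [8.55818684e-02 3.29400011e-01 1.82174737e+00 3.12166534e-04
 9.89578490e-01 2.32772310e-01]
barrel [276.  34.] 0.68 [516.  226.3  12. ]
knob_center [270. 194.] 0.94 [493.3 105.   58. ]
knob_center [278. 198.] 0.45 [498.5 101.6  58. ]
knob_top [276. 196.] 0.65 [497.7 105.5  70. ]
nest [276. 106.] 0.64 [507.3 171.1   0. ]
```

View pics/w8.png

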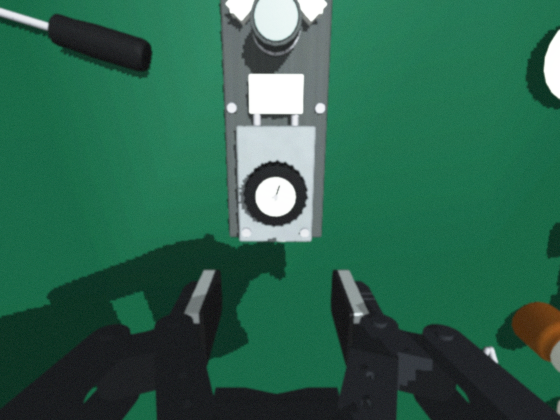

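The barrel stands upright in front of the V (top at (276,20)); the knob is at (276,194). Going over the knob and winding the wrist back, measuring the knob from two yaws.

>>> play_rows --pt "0.005 0 0.01 0" --pt "0.01 -0.0007 0.03 0" --pt "0 0 0.025 0" --pt "0 0 0.01 0" --pt "0 0 0 0" --pt "0 0 0 0" --claw 30

```text
t: 16.05
tool_pos: [497.4, 103.6, 124.9]
tcp_rot: [0.757, 0.653, 0.0, 0.0]
wrist_force: [0.5, 1.0, -0.3]
gripper_width: 0.882
```

```bash
cat > k.py <<'E'
from h import *
s=r.read_state();p=r.snapshot('wrist')
print(s['t'],s['tool_pos'],s['tcp_rot'],s['gripper_width'],s['wrist_torque'],s['joints'][5])
for n,z in dict(knob_center=58,knob_top=70).items():
    for q in r.place_of(p,n)[:2]: print(n,np.round(q['uv']),round(q['score'],2),atz(p,q['uv'],z,s).round(1))
hsv=cv2.cvtColor(p['image'],cv2.COLOR_RGB2HSV)
w=((hsv[:,:,1]<60)&(hsv[:,:,2]>190)).astype(np.uint8)
n,l,st,c=cv2.connectedComponentsWithStats(w)
for i in range(1,n):
    if st[i,4]>300: print(st[i],c[i].round(1),atz(p,c[i],70,s).round(1))
import sys
cv2.imwrite('pics/k%s.png'%sys.argv[1],p['image'][:,:,::-1])
E
python3 k.py 1
```

```text
16.05 [497.428999   103.59582997 124.8661047 ] [7.57235926e-01 6.53141357e-01 2.92531870e-04 1.86843650e-04] 0.8824639340859242 [ 0.02244197 -0.01007187 -0.05692803] 0.26099845913437103
knob_center [273. 245.] 0.95 [495.4 105.8  58. ]
knob_top [280. 251.] 0.93 [499.8 106.1  70. ]
[ 247    0   61   42 2114] [276.8  17.7] [514.8 221.6  70. ]
[ 240   87   73   66 3746] [275.7 112.7] [508.2 180.2  70. ]
[ 226  155  102  100 5564] [277.8 184.5] [503.9 144.1  70. ]
[ 249  228   54   50 2044] [275.6 252.2] [497.  105.9  70. ]
```

>>> play_rows --pt "0 0 0 -5" --pt "0 0 0 -8.5" --pt "0 0 0 -8.5" --pt "0 0 0 -8.5" --pt "0 0 0 -8.5" --pt "0 0 0 -8.5" --pt "0 0 0 -8.5" --pt "0 0 0 -8.5" --pt "0 0 0 -8.5" --pt "0 0 0 -8.5" --pt "0 0 0 -8.5" --pt "0 0 0 -8.5" --pt "0 0 0 -8.5" --pt "0 0 0 -8.5" --pt "0 0 0 -8.5" --pt "0 0 0 -5" --pt "0 0 0 0" --pt "0 0 0 0"

```text
t: 18.0
tool_pos: [497.3, 103.5, 124.8]
tcp_rot: [-0.262, 0.965, -0.0, 0.0]
wrist_force: [0.7, 0.8, 0.4]
gripper_width: 0.88
```

```bash
python3 k.py 2
```

```text
18.0 [497.2529055  103.46279331 124.77821873] [-2.62119207e-01  9.65035402e-01 -5.58198088e-05  4.37711696e-04] 0.8804087125700428 [ 0.00805804 -0.04710504  0.00564305] -1.9878020743267675
knob_center [276. 249.] 0.79 [498.9 105.6  58. ]
knob_top [281. 256.] 0.62 [496.4 107.7  70. ]
[ 190  183   58   72 2087] [220.4 216.3] [493.2  67.1  70. ]
[ 284  198  109  125 4500] [336.9 267.6] [486.7 139.   70. ]
[ 251  230   54   50 2110] [277.3 254.5] [496.9 105.4  70. ]
[ 434  304   54   43 1352] [456.3 325.9] [482.5 223.2  70. ]
```

View pics/k2.png

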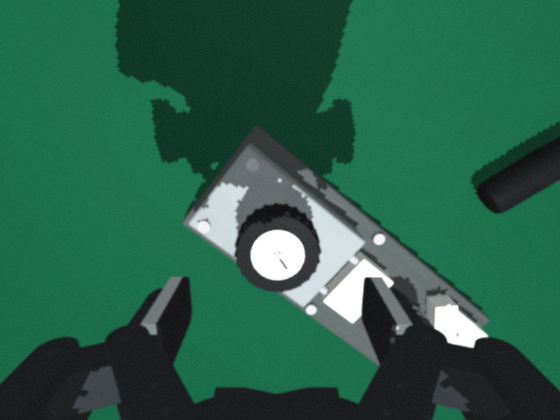

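>>> play_rows --pt "-0.0008 0.002 0.01 0" --pt "0 0 0.025 0" --pt "0 0 0.02 0" --pt "0 0 0.008 0" --pt "0 0 0 0" --pt "0 0 0 0"

```text
t: 18.75
tool_pos: [497.0, 105.7, 61.7]
tcp_rot: [-0.263, 0.965, -0.0, 0.0]
wrist_force: [-0.0, -0.1, 0.4]
gripper_width: 0.882
```

>>> play_rows --pt "0 0 0 0" --pt "0 0 0 0" --pt "0 0 0 0" --pt "0 0 0 0" --pt "0 0 0 0" --pt "0 0 0 0" --claw 255

```text
t: 19.35
tool_pos: [497.9, 104.9, 62.7]
tcp_rot: [-0.264, 0.965, -0.001, 0.001]
wrist_force: [0.2, -9.0, 10.1]
gripper_width: 0.543
```

```bash
cat > t.py <<'E'
from h import *
s=r.read_state();q=s['tcp_rot']
print(round(s['t'],2),'yaw',round(np.degrees(2*np.arctan2(q[1],q[0])),2),'Tz',s['wrist_torque'].round(3),'F',s['wrist_force'].round(1),'j6',round(s['joints'][5],3),'w',round(s['gripper_width'],3),s['tool_pos'].round(1), 'jt6',s['joint_torque'][5].round(3))
E
python3 t.py
```

```text
19.35 yaw 210.57 Tz [-1.415 -0.013  0.002] F [ 0.2 -9.  10.1] j6 -1.986 w 0.543 [497.9 104.9  62.7] jt6 -0.01
```

>>> play_rows --pt "0 0 0 3" --pt "0 0 0 5" --pt "0 0 0 6" --pt "0 0 0 6" --pt "0 0 0 6" --pt "0 0 0 4" --pt "0 0 0 0"

```text
t: 20.05
tool_pos: [497.9, 104.7, 62.7]
tcp_rot: [-0.004, 1.0, -0.001, 0.002]
wrist_force: [0.4, -10.6, 9.8]
gripper_width: 0.541
```

```bash
python3 t.py
```

```text
20.05 yaw 180.46 Tz [-1.798 -0.005  0.134] F [  0.4 -10.6   9.8] j6 -1.46 w 0.541 [497.9 104.7  62.7] jt6 1.092
```

>>> play_rows --pt "0 0 0 5" --pt "0 0 0 6" --pt "0 0 0 6" --pt "0 0 0 6" --pt "0 0 0 5"

```text
t: 20.55
tool_pos: [497.8, 104.5, 62.7]
tcp_rot: [0.239, 0.971, -0.0, 0.002]
wrist_force: [0.9, -12.5, 10.8]
gripper_width: 0.545
```

```bash
python3 t.py; python3 - <<'E'
from h import *
s=r.read_state();p=r.snapshot('scene')
u=proj(p,np.array([508,170,40.])).astype(int)
cv2.imwrite('pics/s3.png',cv2.resize(p['image'][u[1]-60:u[1]+50,u[0]-60:u[0]+80,::-1],(770,600)))
E
```

```text
20.55 yaw 152.37 Tz [-2.165  0.009  0.212] F [  0.9 -12.5  10.8] j6 -0.97 w 0.545 [497.8 104.5  62.7] jt6 -1.02
```

View pics/s3.png

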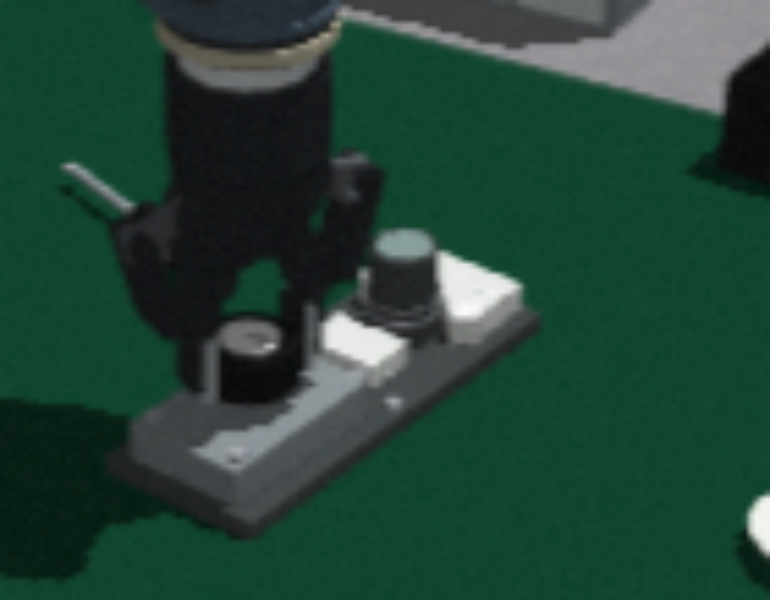

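>>> play_rows --pt "0 0 0 5" --pt "0 0 0 6" --pt "0 0 0 6" --pt "0 0 0 5"

```text
t: 21.0
tool_pos: [497.7, 104.4, 62.6]
tcp_rot: [0.42, 0.908, -0.0, 0.001]
wrist_force: [-0.7, -12.9, 10.9]
gripper_width: 0.544
```

```bash
python3 t.py
```

```text
21.0 yaw 130.37 Tz [-2.253  0.143  0.148] F [ -0.7 -12.9  10.9] j6 -0.586 w 0.544 [497.7 104.4  62.6] jt6 -1.023
```

>>> play_rows --pt "0 0 0 5" --pt "0 0 0 5"

```text
t: 21.2
tool_pos: [497.7, 104.4, 62.7]
tcp_rot: [0.497, 0.868, -0.0, 0.001]
wrist_force: [-0.5, -13.6, 11.3]
gripper_width: 0.544
```

```bash
python3 t.py
```

```text
21.2 yaw 120.4 Tz [-2.294  0.23   0.208] F [ -0.5 -13.6  11.3] j6 -0.412 w 0.544 [497.7 104.4  62.7] jt6 -1.244
```

>>> play_rows --pt "0 0 0 5" --pt "0 0 0 3"

```text
t: 21.4
tool_pos: [497.6, 104.3, 62.7]
tcp_rot: [0.556, 0.831, -0.0, 0.001]
wrist_force: [-0.4, -13.7, 11.6]
gripper_width: 0.543
```

```bash
python3 t.py
```

```text
21.4 yaw 112.41 Tz [-2.351  0.166  0.242] F [ -0.4 -13.7  11.6] j6 -0.273 w 0.543 [497.6 104.3  62.7] jt6 -0.229
```

>>> play_rows --pt "0 0 0 5" --pt "0 0 0 0"

```text
t: 21.6
tool_pos: [497.6, 104.3, 62.6]
tcp_rot: [0.592, 0.806, -0.0, 0.001]
wrist_force: [-1.3, -13.4, 12.2]
gripper_width: 0.548
```

```bash
python3 t.py
```

```text
21.6 yaw 107.44 Tz [-2.39   0.256  0.151] F [ -1.3 -13.4  12.2] j6 -0.186 w 0.548 [497.6 104.3  62.6] jt6 1.226
```

>>> play_rows --pt "0 0 0 5" --pt "0 0 0 0"

```text
t: 21.8
tool_pos: [497.6, 104.3, 62.7]
tcp_rot: [0.626, 0.78, -0.0, 0.001]
wrist_force: [-1.5, -14.4, 12.3]
gripper_width: 0.547
```

```bash
python3 t.py
```

```text
21.8 yaw 102.45 Tz [-2.311  0.241  0.143] F [ -1.5 -14.4  12.3] j6 -0.099 w 0.547 [497.6 104.3  62.7] jt6 1.175
```

>>> play_rows --pt "0 0 0 5" --pt "0 0 0 0"

```text
t: 22.0
tool_pos: [497.5, 104.3, 62.7]
tcp_rot: [0.66, 0.752, -0.0, 0.001]
wrist_force: [-1.7, -13.4, 11.6]
gripper_width: 0.537
```

```bash
python3 t.py
```

```text
22.0 yaw 97.45 Tz [-2.396  0.271  0.115] F [ -1.7 -13.4  11.6] j6 -0.011 w 0.537 [497.5 104.3  62.7] jt6 1.174
```

>>> play_rows --pt "0 0 0 3" --pt "0 0 0 3"

```text
t: 22.2
tool_pos: [497.5, 104.3, 62.6]
tcp_rot: [0.698, 0.716, 0.0, 0.001]
wrist_force: [-1.1, -14.0, 11.9]
gripper_width: 0.544
```

```bash
python3 t.py
```

```text
22.2 yaw 91.49 Tz [-2.343  0.325  0.194] F [ -1.1 -14.   11.9] j6 0.092 w 0.544 [497.5 104.3  62.6] jt6 -0.727
```

>>> play_rows --pt "0 0 0 3" --pt "0 0 0 3"

```text
t: 22.4
tool_pos: [497.5, 104.3, 62.6]
tcp_rot: [0.734, 0.679, 0.0, 0.001]
wrist_force: [-2.2, -13.5, 11.9]
gripper_width: 0.546
```

```bash
python3 t.py
```

```text
22.4 yaw 85.48 Tz [-2.304  0.347  0.153] F [ -2.2 -13.5  11.9] j6 0.197 w 0.546 [497.5 104.3  62.6] jt6 -0.669
```

>>> play_rows --pt "0 0 0 3" --pt "0 0 0 3"

```text
t: 22.6
tool_pos: [497.4, 104.3, 62.6]
tcp_rot: [0.769, 0.639, 0.0, 0.001]
wrist_force: [-2.5, -15.2, 13.3]
gripper_width: 0.543
```

```bash
python3 t.py
```

```text
22.6 yaw 79.49 Tz [-2.329  0.397  0.191] F [ -2.5 -15.2  13.3] j6 0.302 w 0.543 [497.4 104.3  62.6] jt6 -0.67
```

>>> play_rows --pt "0 0 0 3" --pt "0 0 0 3"

```text
t: 22.8
tool_pos: [497.4, 104.3, 62.6]
tcp_rot: [0.801, 0.598, 0.0, 0.001]
wrist_force: [-2.5, -14.8, 12.4]
gripper_width: 0.545
```

```bash
python3 t.py
```

```text
22.8 yaw 73.48 Tz [-2.302  0.438  0.167] F [ -2.5 -14.8  12.4] j6 0.407 w 0.545 [497.4 104.3  62.6] jt6 -0.67
```

>>> play_rows --pt "0 0 0 3" --pt "0 0 0 3"

```text
t: 23.0
tool_pos: [497.3, 104.3, 62.6]
tcp_rot: [0.832, 0.555, 0.0, 0.001]
wrist_force: [-1.5, -13.3, 14.0]
gripper_width: 0.543
```

```bash
python3 t.py
```

```text
23.0 yaw 67.49 Tz [-2.3    0.472  0.138] F [ -1.5 -13.3  14. ] j6 0.511 w 0.543 [497.3 104.3  62.6] jt6 -0.671
```

>>> play_rows --pt "0 0 0 3" --pt "0 0 0 3"

```text
t: 23.2
tool_pos: [497.3, 104.3, 62.6]
tcp_rot: [0.859, 0.511, 0.0, 0.001]
wrist_force: [-2.5, -14.6, 12.2]
gripper_width: 0.544
```

```bash
python3 t.py
```

```text
23.2 yaw 61.48 Tz [-2.313  0.415  0.158] F [ -2.5 -14.6  12.2] j6 0.616 w 0.544 [497.3 104.3  62.6] jt6 -0.671
```

>>> play_rows --pt "0 0 0 3" --pt "0 0 0 3"

```text
t: 23.4
tool_pos: [497.3, 104.4, 62.6]
tcp_rot: [0.885, 0.465, 0.0, 0.001]
wrist_force: [-3.1, -14.2, 12.3]
gripper_width: 0.54
```

```bash
python3 t.py
```

```text
23.4 yaw 55.48 Tz [-2.223  0.488  0.185] F [ -3.1 -14.2  12.3] j6 0.721 w 0.54 [497.3 104.4  62.6] jt6 -0.672
```

>>> play_rows --pt "0 0 0 3" --pt "0 0 0 3"

```text
t: 23.6
tool_pos: [497.2, 104.4, 62.6]
tcp_rot: [0.908, 0.419, 0.0, 0.001]
wrist_force: [-3.0, -13.0, 13.3]
gripper_width: 0.541
```

```bash
python3 t.py
```

```text
23.6 yaw 49.49 Tz [-2.207  0.554  0.259] F [ -3.  -13.   13.3] j6 0.826 w 0.541 [497.2 104.4  62.6] jt6 -0.61
```

>>> play_rows --pt "0 0 0 3" --pt "0 0 0 3"

```text
t: 23.8
tool_pos: [497.2, 104.4, 62.6]
tcp_rot: [0.929, 0.371, 0.0, 0.001]
wrist_force: [-3.2, -12.7, 13.3]
gripper_width: 0.546
```

```bash
python3 t.py
```

```text
23.8 yaw 43.51 Tz [-2.247  0.496  0.398] F [ -3.2 -12.7  13.3] j6 0.93 w 0.546 [497.2 104.4  62.6] jt6 -0.472
```

Torque is rising (0.19 → 0.26 → 0.40): the barrel is tight. Smaller steps now.

>>> play_rows --pt "0 0 0 3"

```text
t: 23.9
tool_pos: [497.2, 104.4, 62.6]
tcp_rot: [0.938, 0.346, 0.0, 0.001]
wrist_force: [-2.7, -13.8, 13.5]
gripper_width: 0.545
```

```bash
python3 t.py
```

```text
23.9 yaw 40.51 Tz [-2.19   0.576  0.502] F [ -2.7 -13.8  13.5] j6 0.982 w 0.545 [497.2 104.4  62.6] jt6 -0.415
```

>>> play_rows --pt "0 0 0 3"

```text
t: 24.0
tool_pos: [497.2, 104.4, 62.6]
tcp_rot: [0.947, 0.322, 0.0, 0.001]
wrist_force: [-2.9, -13.9, 13.8]
gripper_width: 0.545
```

```bash
python3 t.py
```

```text
24.0 yaw 37.52 Tz [-2.203  0.543  0.546] F [ -2.9 -13.9  13.8] j6 1.035 w 0.545 [497.2 104.4  62.6] jt6 -0.352
```

>>> play_rows --pt "0 0 0 3"

```text
t: 24.1
tool_pos: [497.2, 104.5, 62.6]
tcp_rot: [0.955, 0.296, 0.0, 0.001]
wrist_force: [-3.9, -13.0, 13.6]
gripper_width: 0.543
```

```bash
python3 t.py
```

```text
24.1 yaw 34.48 Tz [-2.122  0.625  0.112] F [ -3.9 -13.   13.6] j6 1.087 w 0.543 [497.2 104.5  62.6] jt6 -0.848
```

>>> play_rows --pt "0 0 0 3"

```text
t: 24.2
tool_pos: [497.2, 104.5, 62.6]
tcp_rot: [0.963, 0.271, 0.0, 0.001]
wrist_force: [-4.2, -12.1, 14.0]
gripper_width: 0.541
```

```bash
python3 t.py
```

```text
24.2 yaw 31.47 Tz [-2.043  0.575  0.149] F [ -4.2 -12.1  14. ] j6 1.14 w 0.541 [497.2 104.5  62.6] jt6 -0.772
```

A sharp drop (0.55 → 0.11): one click at yaw ≈35.5°. Checking that the torque climbs again (limiter, not a seating snap), short of the next click.

>>> play_rows --pt "0 0 0 3"

```text
t: 24.3
tool_pos: [497.2, 104.5, 62.6]
tcp_rot: [0.969, 0.246, 0.0, 0.001]
wrist_force: [-2.9, -12.5, 13.8]
gripper_width: 0.541
```

```bash
python3 t.py
```

```text
24.3 yaw 28.48 Tz [-2.126  0.618  0.178] F [ -2.9 -12.5  13.8] j6 1.192 w 0.541 [497.2 104.5  62.6] jt6 -0.672
```

>>> play_rows --pt "0 0 0 3"

```text
t: 24.4
tool_pos: [497.2, 104.5, 62.6]
tcp_rot: [0.975, 0.221, 0.0, 0.001]
wrist_force: [-3.5, -12.8, 12.8]
gripper_width: 0.545
```

```bash
python3 t.py
```

```text
24.4 yaw 25.49 Tz [-2.092  0.556  0.297] F [ -3.5 -12.8  12.8] j6 1.244 w 0.545 [497.2 104.5  62.6] jt6 -0.569
```

>>> play_rows --pt "0 0 0 3"

```text
t: 24.5
tool_pos: [497.1, 104.5, 62.6]
tcp_rot: [0.981, 0.195, 0.0, 0.001]
wrist_force: [-3.0, -12.6, 14.7]
gripper_width: 0.545
```

```bash
python3 t.py
```

```text
24.5 yaw 22.5 Tz [-2.073  0.601  0.4  ] F [ -3.  -12.6  14.7] j6 1.297 w 0.545 [497.1 104.5  62.6] jt6 -0.465
```

Torque climbs again in a sawtooth (0.11 → 0.40), so the click was the limiter. Stopping, releasing and retreating.

>>> play_rows --pt "0 0 0 0" --pt "0 0 0 0" --pt "0 0 0 0" --pt "0 0 0 0" --pt "0 0 0 0" --claw 30

```text
t: 25.0
tool_pos: [496.7, 105.7, 61.3]
tcp_rot: [0.981, 0.196, -0.0, -0.0]
wrist_force: [-0.5, -0.0, 0.4]
gripper_width: 0.88
```

>>> play_rows --pt "0 0 -0.01 0" --pt "0 0 -0.02 0" --pt "0 0 -0.035 0" --pt "0 0 -0.04 0" --pt "0 0 -0.03 -8" --pt "0 0 0 -8" --pt "0 0 0 -8" --pt "0 0 0 -8" --pt "0 0 0 -8" --pt "0 0 0 -8" --pt "0 0 0 -8" --pt "0 0 0 -3" --pt "0.03 0 0 0" --pt "0.02 0 0 0" --pt "0 0 0 0" --pt "0 0 0 0"

```text
t: 26.6
tool_pos: [503.8, 155.0, 196.6]
tcp_rot: [0.757, 0.654, -0.0, 0.0]
wrist_force: [-1.0, -0.2, 0.4]
gripper_width: 0.88
```

```bash
python3 t.py; python3 - <<'E'
from h import *
s=r.read_state();p=r.snapshot('wrist')
for n,z in dict(barrel=12,v_home=12,nest=0).items():
    for q in r.place_of(p,n)[:2]: print(n,np.round(q['uv']),round(q['score'],2),atz(p,q['uv'],z,s).round(1))
a=cv2.resize(p['image'][:,:,::-1],(400,300))
b=cv2.resize(p['image'][20:220,180:380,::-1],(400,400))
q=r.snapshot('top');c=q['image'][90:350,90:480,::-1]
cv2.imwrite('pics/fin.png',np.vstack([np.hstack([cv2.resize(a,(400,300)),cv2.resize(b,(300,300))]),cv2.resize(c,(700,300))]))
E
```

```text
26.6 yaw 81.61 Tz [-0.009  0.049 -0.087] F [-1.  -0.2  0.4] j6 0.357 w 0.88 [503.8 155.  196.6] jt6 0.079
barrel [277. 107.] 0.91 [516.3 236.1  12. ]
nest [278. 182.] 0.55 [507.2 169.1   0. ]
```

View pics/fin.png

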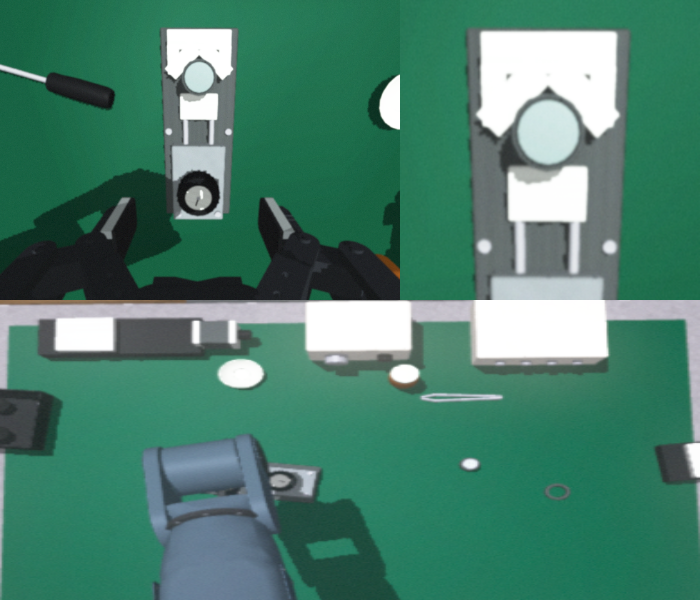

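The barrel stands upright in the V with the jaw against it. The bystanders that show are where they were, and the gripper is clear of everything.

```bash
python3 -c "
from cell import r
print(r.job_done())"
```

```text
the job is handed in; nothing more can be done
None
```

I stood the barrel in the nest, let go, then turned the knob clockwise until the limiter clicked once. I handed the job in at about 27 s of the 72 s allowed.

- **Barrel:** I picked it up with a light position-limited grip (152 counts) and lowered it until the vertical force on the wrist changed sign. That put it an estimated 5–7 mm short of home before I opened the fingers.
- **Knob:** One grasp turned it about 3.3 rad. Torque ran at 0.12–0.24 N m, climbed to about 0.55 as the barrel tightened, then dropped to 0.11, which I took as the click. It climbed again to 0.40 over the next 12°, and I stopped there, before a second click.
- **Final picture:** The barrel is upright against the V with the jaw touching it. The gripper was open and about 200 mm up with near-zero wrist force. The bystanders that show in the last pictures look unmoved.

**What did not agree or was not measured:**
- The peak torque of about 0.55 N m was above the stated 0.35, though the saw-tooth shape and spacing fit the limiter.
- The network put the barrel at (516, 236) on the bench, about 3 mm beyond my own estimate of home at (516.6, 232.7). That is close to the calibration error.
- The grip force on the barrel was never measured. I judged it to be well under 40 N from how little the fingers stalled.

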